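# Set sprung tweezers to the gauge marks

## Robot

A 6-joint arm with a two-finger parallel gripper is mounted at the origin on a cart in front of the work surface, level with it; the furniture and walls round the work are solid. World frame = base frame: x ahead of the robot, y to its left, z up, the work surface at z = 0. Lengths are in m, angles in rad, forces in N, time in s.
With the tool pointing down it reaches from about 0.35 to 0.975 m from the base axis. Payload 4.9 kg.
Tool frame: the origin (TCP) lies at the very end of the fingers, on their centre line; the grasp point (between the pads) lies 19 mm behind it (ctrl.grasp_offset is the distance from the TCP to the grasp point, in m); z points along the fingers, y is the line along which they close (so a half turn about z gives the same grasp; the last joint's range is limited). The gripper opens to 85 mm and grips with 20 to 120 N. Pads are 22 mm wide; open, the fingers measure 114 mm over their backs; the gripper's body (76 mm by 85 mm) begins 54 mm behind the grasp point. The pads swing forward as they close: fully open they stand 13 mm farther back than shut.
Start: joints at [-1.428, 0.053, 1.613, -0, 1.476, -0.119], TCP at [0.162, -0.604, 0.231] pointing down, gripper open.
Joint ranges: [-3.01, 3.01], [-1.01, 2.22], [0.06, 2.58], [-1.02, 4.17], [0.09, 2.62], [-3.14, 3.14]. Speed limits (rad/s): [2.57, 2.57, 3.14, 3.14, 3.14, 3.14].

## Interface

Orientations are given as a rotation vector (axis times angle).
In Python, from station import ctrl, optics gives the robot as it stands.
- The arm moves only by the shell command python3 -m handwheel 'ROWS' [OPENING] [FORCE]. ROWS is JSON, a list of rows, each an object of numbers: "tx", "ty", "tz": the shift along the tool's x, y, z in mm; "roll": the turn about the tool's z in rad. A call has 1 to 12 rows; each row shifts and turns the commanded pose from where the row before left it, along the tool's axes as they then stand; what a row does not reach is not made up. A row lasts 1/12 s, in which the tool goes at most 41.7 mm and 7.16 degrees, less where a joint would pass 70% of its speed; a pose out of reach is approached as far as the arm can. A call with a gripper value outside its range is refused whole. OPENING is the finger opening in mm, from 0 to 85.4, set as the call begins (- or left out, the last holds). The fingers move at their own pace and stop on an object; FORCE is the grip in N (left out, the last holds). Time passes only in rows, so rows that do not move let the fingers close. It gives the time, the measured TCP pose, the force, the opening and the grip force at its end, in the units of the state.
- ctrl.get_obs(): the state, without advancing time (a new reading comes with each control period).
- optics.get_image(name): name is "scene" or "top" or "wrist"; returns (picture, depth): 400x640x3 uint8, red, green, blue; 400x640 float32, m along the optical axis (not along the pixel's ray), 0 where there is no reading.
- optics.camera_params(name): a dict with "mtx" (3x3 intrinsics, pixels), "extrinsics" (4x4, takes a point from camera to world coordinates); the wrist camera has in their place "tool_from_camera" (4x4, takes a point from camera to tool coordinates, whose origin is the TCP and whose axes are the flange's). Camera axes: x right, y down, z forward; pixel columns grow to the right and rows downward; lengths in m; the calibration is good to about 2 mm. A picture is of the moment at which its call begins: read the wrist's pose just before it. camera_params takes no time and is no camera call.
- ctrl.finish_job(): hands the job in; it is judged then, once.
The state is a dict: "t": time; "q": joint angles; "dq": joint speeds; "effort": joint torques, N m; "tool_pos": TCP position; "tool_rot": TCP orientation; "contact_force": force on the tool from outside, world axes, zero at the start; "wrist_torque": the same for the moment, N m; "opening": finger opening in m; "grip_force": force on a finger pad.
Only numpy, scipy, OpenCV 4.12 (cv2) and the standard library are available. Lean on these libraries where they do the work, as an engineer would, in place of code of your own. Each camera call takes 0.05 s, during which the arm holds its last target. There are 200 camera calls.

## Task

Press the white plate of the black tip-gap gauge down until it is fully home, flush with its frame. Then lift the steel tweezers out of their cradle, hold them level just above the plate without touching it, tips along the red lines, and squeeze the blue pads until each tip is over its own red line (a 14 mm gap between the tip points). Keep that gap steady for at least 3 seconds and finish still holding the tweezers there; leave the petri dish, the timer and the amber bottle alone.

Things in the scene. Friction and masses are not known exactly. Their poses are not given: they have to be found in the camera images.
- tweezers: Sprung steel tweezers, 152 mm long, lying level in the cradle, 14 mm high, 40 g. Origin at the underside (z 0) on the midline; x points along the tweezers to the tips (tips at x = +77 mm, heel end at x = -75 mm, both arms pivot at x = -65 mm), y to the left arm, z up. The heel is 14 mm wide. The blue pads are the place to grip.
- tweezers_grip (a point): Point midway between the two blue ribbed grip pads, 15 mm in front of the tweezers' origin and 7 mm above it; axes as the tweezers. Each pad is 34 mm long (x) and 14 mm high; over their outer faces they measure 28 mm at rest and 21.2 mm at the 14 mm tip gap, where the faces are parallel. The tips are 62 mm ahead of this point.
- tip_left (a point): Point of the left (+y) arm, a 3.2 mm thick round tip; the point is on its centre line, 7 mm above the tweezers' underside. Axes turn with the arm.
- tip_right (a point): The same on the right (-y) arm.
- tweezer_left (a joint): How far each arm is squeezed in, rad (both arms move alike): 0 at rest (tip points 26 mm apart), 0.0423 for a 14 mm gap, 0.08 fully closed. Width over the pads W (mm) gives a tip gap of 26 - 1.775 x (28 - W). Spring force on each pad: about 1.2 N per mm of width taken off (8 N at the 14 mm gap); they spring open when let go.
- cradle: White cradle, fixed; origin at the centre of its underside, x towards the tweezers' tips. Foot plate 170 x 60 x 8 mm. Two posts 42 mm high carry the heel (x = -64 mm, cheeks to 53 mm) and the arms near the tips (x = +52 mm, 12 mm long, 56 mm wide, lips to 51 mm). Space beside and 32 mm under the blue pads is free. The tweezers' origin starts 40 mm above the cradle's.
- gauge: Black gauge frame, fixed, 84 x 72 mm, its top 36 mm above the bench, on four rubber feet 12 mm high; origin at the centre of its underside; x away from the robot at yaw 0. Its rectangular opening holds the white plate.
- gauge_marks (a point): Point level with the frame's top (36 mm above the bench), midway between the two red lines, 12 mm to the -x side of the gauge's centre; axes as the gauge. The red lines run along x, 12 mm either way of this point, 3 mm wide, centred at y = +7 and -7 mm. The tweezers come with their x along the gauge's x, over its near (-x) edge, 30 mm from this point.
- plate_top (a point): Centre of the top of the white plate, 60 x 48 mm, the place to press; moves with the plate.
- gauge_plate (a joint): How far the white plate is pushed in, m: 0 stands 8 mm proud of the frame, 0.008 fully home and flush. Stiff sliding fit, about 6 N, stays where it is left, hard stop at 0.008.
- petri: Petri dish 62 mm across, 16 mm high; leave alone. Origin at the centre of its underside.
- bench_timer: White timer 58 x 66 x 18 mm; leave alone. Origin at the centre of its underside.
- amber_bottle: Amber glass bottle 60 mm across, 120 mm high; leave alone. Origin at the centre of its underside.
There are look-alikes about, which are no part of the job. There is more than one size of the tweezers; the job needs the larger.

How it is judged:
By the outcome, as a careful person would: the job done as asked, in the order asked, and still so for the second after the job is handed in, while the arm keeps its last pose, push and grip.
It also fails if it takes over 62 s, if anything falls off the work surface, if the arm or the gripper's body presses on something with over 40 N, if the wrist force passes 120 N, or if a joint passes its speed limit or range.

## Working session

There is one attempt and no reset: what is moved stays moved. The work goes in short steps, Python scripts to look and compute and a shell command to move; the robot and the scene stay as the last step left them, time stands still between calls to the robot, and variables do not carry over. Pictures are saved under pics/ and viewed, at most 10 in all, crops included, and the job is handed in when it is done.

```bash
mkdir -p pics; ls
python3 - <<'E'
from station import ctrl, optics
import cv2,numpy as np
o=ctrl.get_obs();print(o['t'],o['tool_pos'],o['tool_rot'],o['opening'],ctrl.grasp_offset)
for n in ("top","scene"):
    im,d=optics.get_image(n);cv2.imwrite(f'pics/{n}0.png',im[...,::-1]);np.save(f'pics/{n}0.npy',d)
    p=optics.camera_params(n);print(n,p['mtx'].tolist(),np.round(p['extrinsics'],4).tolist())
print(optics.camera_params('wrist'))
E
```

```text
pics
0.0 [ 0.16167429 -0.60307355  0.23005047] [-3.11268340e+00 -4.09759929e-01  3.96527228e-05] 0.08553572808039941 0.0187
top [[451.4894612428375, 0.0, 317.3073235638463], [0.0, 451.4894612428375, 204.49544326222914], [0.0, 0.0, 1.0]] [[-0.0204, -0.9873, 0.1576, 0.3659], [-0.9996, 0.017, -0.023, 0.2591], [0.02, -0.158, -0.9872, 1.1111], [0.0, 0.0, 0.0, 1.0]]
scene [[421.0793543245279, 0.0, 314.3834755813608], [0.0, 421.0793543245279, 200.2010149638342], [0.0, 0.0, 1.0]] [[-0.8257, -0.2995, 0.478, 0.0228], [-0.564, 0.4242, -0.7085, 0.9833], [0.0094, -0.8546, -0.5192, 0.594], [0.0, 0.0, 0.0, 1.0]]
{'mtx': array([[314.41838679,   0.        , 319.8500835 ],
       [  0.        , 314.41838679, 205.07367157],
       [  0.        ,   0.        ,   1.        ]]), 'tool_from_camera': array([[-7.59222599e-04, -9.55341407e-01, -2.95503334e-01,
         7.65369893e-02],
       [ 9.99999709e-01, -7.04678419e-04, -2.91075926e-04,
         6.61082817e-04],
       [ 6.98420627e-05, -2.95503469e-01,  9.55341664e-01,
        -1.43291667e-01],
       [ 0.00000000e+00,  0.00000000e+00,  0.00000000e+00,
         1.00000000e+00]])}
```

View pics/top0.png

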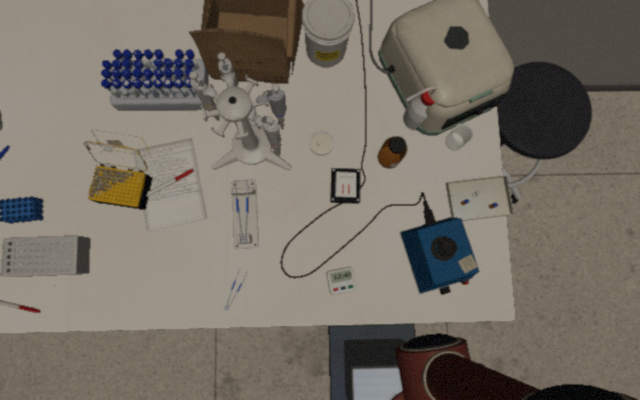

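View pics/scene0.png

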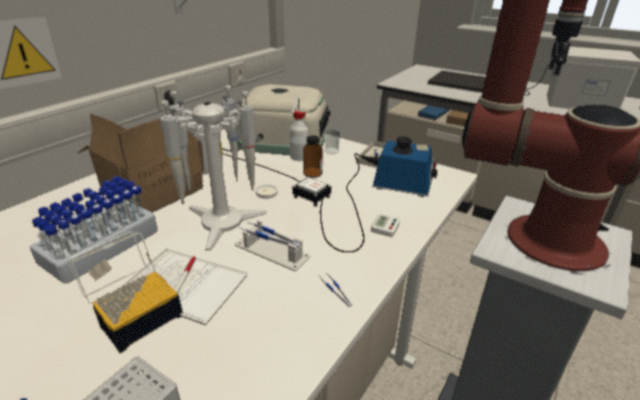

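Top view: tweezers candidates are the cradle pair at (242,215) and a loose pair on the bench at (236,290). The loose pair looks shorter and isn't in a cradle, so the cradle pair fits. The gauge is at (346,185), petri at (321,143), timer at (341,280) and bottle at (392,152). I'll confirm in an enlarged crop and take the measurements.

```bash
cat > h.py <<'E'
from station import ctrl, optics
import cv2,numpy as np
from scipy.spatial.transform import Rotation as R
def cam(n,obs=None):
    p=optics.camera_params(n)
    if n!='wrist': return p['mtx'],p['extrinsics']
    T=np.eye(4);T[:3,:3]=R.from_rotvec(obs['tool_rot']).as_matrix();T[:3,3]=obs['tool_pos']
    return p['mtx'],T@p['tool_from_camera']
def ray(K,T,uv):
    d=T[:3,:3]@np.linalg.solve(K,[uv[0],uv[1],1.]);return T[:3,3],d
def onz(K,T,uv,z):
    c,d=ray(K,T,uv);return c+d*(z-c[2])/d[2]
def proj(K,T,P):
    q=np.linalg.inv(T)@np.r_[P,1];q=K@q[:3];return q[:2]/q[2]
def cross(rays):
    A=0;b=0
    for c,d in rays:
        d=d/np.linalg.norm(d);M=np.eye(3)-np.outer(d,d);A=A+M;b=b+M@c
    return np.linalg.solve(A,b)
def blobs(im,mask,amin=6):
    n,l,s,c=cv2.connectedComponentsWithStats(mask.astype(np.uint8))
    return [(c[i].round(1).tolist(),int(s[i,4])) for i in range(1,n) if s[i,4]>=amin]
def masks(im):
    h=cv2.cvtColor(im,cv2.COLOR_RGB2HSV);H,S,V=[h[...,i].astype(int) for i in range(3)]
    return dict(blue=(H>100)&(H<130)&(S>110)&(V>50),red=((H<8)|(H>172))&(S>90)&(V>60),dark=V<60,white=(S<60)&(V>150))
E
python3 - <<'E'
from h import *
a=cv2.imread('pics/top0.png');b=cv2.imread('pics/scene0.png')
A=cv2.resize(a[130:330,190:390],(600,600),interpolation=2)[:, :]
B=cv2.resize(b[160:310,225:345],(480,600),interpolation=2)
A=cv2.resize(A,(400,400));B=cv2.resize(B,(320,400))
cv2.imwrite('pics/crop0.png',np.hstack([A,B]))
for n,im,(x0,x1,y0,y1) in (('top',a,(190,390,130,330)),('scene',b,(225,345,160,310))):
    K,T=cam(n);d=np.load(f'pics/{n}0.npy');m=masks(im[...,::-1].copy())
    for k in ('blue','red','dark'):
        q=np.zeros_like(m[k]);q[y0:y1,x0:x1]=m[k][y0:y1,x0:x1]
        for c,s in blobs(im,q):
            v=d[int(round(c[1])),int(round(c[0]))];cc,dd=ray(K,T,c);print(n,k,c,s,(cc+dd*v).round(4))
E
```

```text
top blue [247.0, 204.5] 12 [0.5378 0.4009 0.0521]
top blue [237.2, 205.7] 13 [0.5352 0.424  0.0526]
top red [190.9, 170.7] 11 [0.6295 0.5431 0.0208]
top red [335.4, 288.9] 11 [0.3361 0.1948 0.0209]
top dark [386.8, 143.5] 38 [0.6698 0.0699 0.0946]
top dark [344.4, 187.7] 352 [0.5763 0.168  0.0433]
top dark [361.4, 327.2] 245 [ 0.1564  0.0435 -0.7999]
scene blue [267.7, 229.6] 29 [0.5376 0.405  0.0499]
scene blue [261.8, 234.8] 36 [0.5352 0.4279 0.0502]
scene dark [311.1, 193.6] 296 [0.5623 0.1993 0.036 ]
```

View pics/crop0.png

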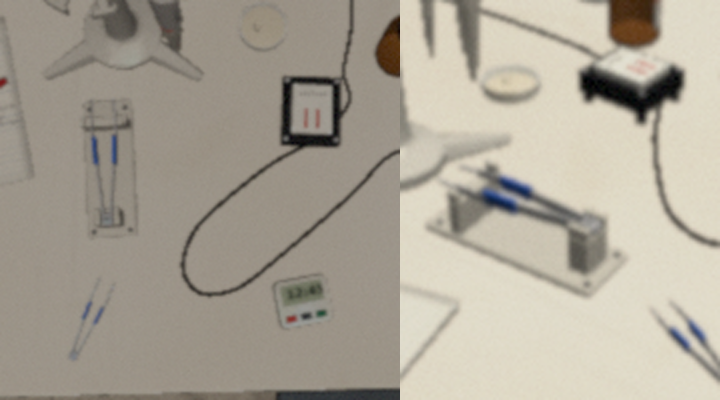

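The crop confirms it: the cradle pair, with tips to +x, is clearly the larger and the loose pair is smaller. The gauge's red lines are at about (312,118) in the crop, with the plate still proud. I'm moving over the gauge with the gripper closed.

```bash
python3 -m handwheel '[{"tx":24.4,"ty":-26.7},{"tx":24.4,"ty":-26.7},{"tx":24.4,"ty":-26.7},{"tx":24.4,"ty":-26.7},{"tx":24.4,"ty":-26.7},{"tx":24.4,"ty":-26.7},{"tx":24.4,"ty":-26.7},{"tx":24.4,"ty":-26.7},{"tx":24.4,"ty":-26.7},{"tx":24.4,"ty":-26.7},{"tx":24.4,"ty":-26.7},{"tx":24.4,"ty":-26.7}]' 0 40
python3 -m handwheel '[{"tx":24.4,"ty":-26.7},{"tx":24.4,"ty":-26.7},{"tx":24.4,"ty":-26.7},{"tx":24.4,"ty":-26.7},{"tx":24.4,"ty":-26.7},{"tx":24.4,"ty":-26.7},{"tx":24.4,"ty":-26.7},{"tx":24.4,"ty":-26.7},{"tx":24.4,"ty":-26.7},{"tx":24.4,"ty":-26.7,"roll":0.12},{"tx":20,"ty":-26,"roll":0.12},{"tx":10,"ty":-26}]'
python3 - <<'E'
from h import *
o=ctrl.get_obs();K,T=cam('wrist',o);im,d=optics.get_image('wrist')
M=R.from_rotvec(o['tool_rot']).as_matrix();print(o['tool_pos'],M[:,0],M[:,2],proj(K,T,[.57,.168,.04]))
cv2.imwrite('pics/w1.png',im[...,::-1]);np.save('pics/w1.npy',d);np.save('pics/w1T.npy',T)
for k in ('red','dark'):
    for c,s in blobs(im,masks(im)[k],20):
        cc,dd=ray(K,T,c);v=d[int(c[1]),int(c[0])];print(k,c,s,(cc+dd*v).round(4))
E
```

```text
[ 0.16167903 -0.60313082  0.2301724 ] [9.65925558e-01 2.58819953e-01 2.18140895e-04] [-2.72704999e-04  1.86057231e-03 -9.99998232e-01] [-883.91865876 -910.15789128]
dark [214.7, 4.6] 57 [ 0.4662 -0.1516 -0.8437]
dark [592.5, 52.6] 817 [ 0.673  -1.4825 -0.8739]
dark [186.7, 121.7] 619 [ 0.0651 -0.1297 -0.7995]
dark [77.0, 146.6] 20017 [ 0.0336 -0.1213 -0.2772]
dark [537.3, 167.7] 745 [ 0.2389 -1.4832 -0.8767]
dark [500.4, 245.6] 191 [-0.1135 -1.4843 -0.8771]
dark [329.3, 357.5] 39295 [-0.8984 -0.9333 -0.8965]$[0]: bad value
$[0]: bad value
```

View pics/w1.png

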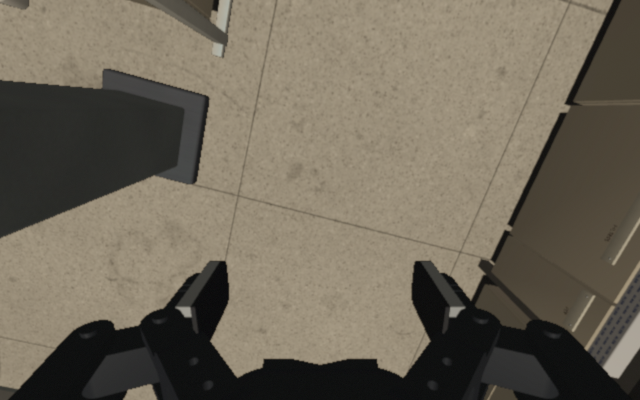

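The move was refused, so the picture shows only the floor at the start pose. I suspect every row needs all four keys, so I'll test that.

```bash
python3 -m handwheel '[{"tx":24.4,"ty":-26.7,"tz":0,"roll":0}]' 0 40; python3 -m handwheel '[{"tx":24,"ty":-27,"tz":0,"roll":0}]' 0 40; python3 -m handwheel --help | head -30
```

```text
t: 0.23
tool_pos: [0.1763, -0.574, 0.2301]
tool_rot: [3.115, 0.404, -0.002]
contact_force: [0.3, 1.4, 0.6]
opening: 0.0755
grip_force: 0.0
t: 0.32
tool_pos: [0.1942, -0.539, 0.2302]
tool_rot: [-3.113, -0.406, 0.0]
contact_force: [0.5, 0.0, 0.4]
opening: 0.0637
grip_force: 0.0invalid input: not JSON, or not a number
```

All four keys are required. 22 rows remain.

```bash
python3 -m handwheel '[{"tx":24.4,"ty":-26.7,"tz":0,"roll":0},{"tx":24.4,"ty":-26.7,"tz":0,"roll":0},{"tx":24.4,"ty":-26.7,"tz":0,"roll":0},{"tx":24.4,"ty":-26.7,"tz":0,"roll":0},{"tx":24.4,"ty":-26.7,"tz":0,"roll":0},{"tx":24.4,"ty":-26.7,"tz":0,"roll":0},{"tx":24.4,"ty":-26.7,"tz":0,"roll":0},{"tx":24.4,"ty":-26.7,"tz":0,"roll":0},{"tx":24.4,"ty":-26.7,"tz":0,"roll":0},{"tx":24.4,"ty":-26.7,"tz":0,"roll":0},{"tx":24.4,"ty":-26.7,"tz":0,"roll":0},{"tx":24.4,"ty":-26.7,"tz":0,"roll":0}]' 0 40
python3 -m handwheel '[{"tx":24.4,"ty":-26.7,"tz":0,"roll":0},{"tx":24.4,"ty":-26.7,"tz":0,"roll":0},{"tx":24.4,"ty":-26.7,"tz":0,"roll":0},{"tx":24.4,"ty":-26.7,"tz":0,"roll":0},{"tx":24.4,"ty":-26.7,"tz":0,"roll":0},{"tx":24.4,"ty":-26.7,"tz":0,"roll":0},{"tx":24.4,"ty":-26.7,"tz":0,"roll":0},{"tx":24.4,"ty":-26.7,"tz":0,"roll":0},{"tx":24,"ty":-27,"tz":0,"roll":0.12},{"tx":20,"ty":-27,"tz":0,"roll":0.12},{"tx":0,"ty":0,"tz":0,"roll":0}]'
python3 - <<'E'
from h import *
o=ctrl.get_obs();K,T=cam('wrist',o);im,d=optics.get_image('wrist')
M=R.from_rotvec(o['tool_rot']).as_matrix();print(o['tool_pos'],M[:,0],M[:,2],proj(K,T,[.57,.168,.04]))
cv2.imwrite('pics/w2.png',im[...,::-1]);np.save('pics/w2.npy',d);np.save('pics/w2T.npy',T)
for k in ('red','dark'):
    for c,s in blobs(im,masks(im)[k],20):
        cc,dd=ray(K,T,c);v=d[int(c[1]),int(c[0])];print(k,c,s,(cc+dd*v).round(4))
E
```

```text
t: 1.32
tool_pos: [0.3948, -0.1522, 0.2312]
tool_rot: [3.115, 0.41, 0.0]
contact_force: [0.5, -0.3, -0.4]
opening: -0.0001
grip_force: 0.0
t: 2.23
tool_pos: [0.5611, 0.1691, 0.2304]
tool_rot: [-3.14, -0.035, 0.001]
contact_force: [-1.1, 0.2, 0.5]
opening: 0.0001
grip_force: 0.0
[0.5610885  0.16905109 0.23036438] [ 9.99756633e-01  2.20538882e-02 -5.49046441e-04] [-5.89745033e-04  1.83895424e-03 -9.99998135e-01] [321.06186346 173.55886109]
red [39.7, 62.7] 203 [0.6566 0.3136 0.1994]
red [45.8, 89.9] 25 [0.6436 0.3143 0.1986]
red [317.1, 170.0] 47 [0.5745 0.1723 0.0438]
red [330.3, 170.3] 50 [0.5746 0.1583 0.0445]
dark [361.1, 325.1] 53383 [0.5792 0.1572 0.2985]
dark [619.8, 13.1] 253 [ 0.7159 -0.0701  0.0845]
dark [520.4, 13.5] 84 [ 0.7284 -0.0203  0.0297]
dark [473.5, 78.2] 3152 [0.6614 0.0558 0.1199]
dark [409.2, 88.9] 75 [0.6581 0.0794 0.0297]
dark [107.1, 209.1] 376 [0.5274 0.3999 0.0486]
dark [89.2, 212.1] 487 [0.5229 0.4214 0.0469]
dark [575.0, 199.7] 106 [ 0.5427 -0.1255  0.0249]
dark [631.2, 209.1] 132 [ 0.5325 -0.1949  0.0238]
```

View pics/w2.png

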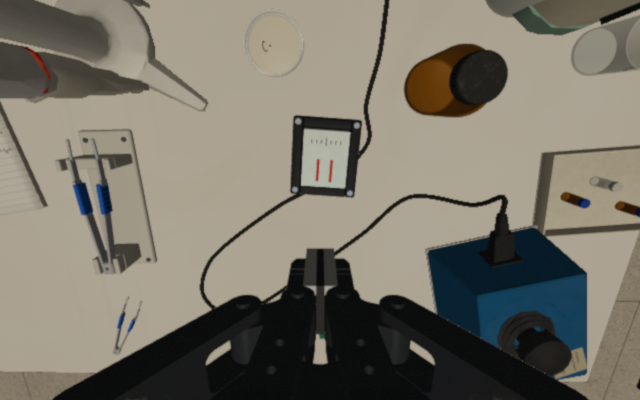

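The wrist view shows the gauge at (326,156) with red lines at (317,170) and (330,170). The cradle tweezers are at (95,200), and the smaller loose pair at (127,325). I'll take a second, closer wrist view for height and yaw.

```bash
python3 -m handwheel '[{"tx":0,"ty":0,"tz":30,"roll":0.022},{"tx":0,"ty":0,"tz":35,"roll":0},{"tx":0,"ty":0,"tz":25,"roll":0},{"tx":0,"ty":0,"tz":0,"roll":0}]'
cat > g.py <<'E'
from h import *
def lines(im,K,T,z,near):
    out=[]
    m=masks(im)['red'].astype(np.uint8);n,l,s,c=cv2.connectedComponentsWithStats(m)
    for i in range(1,n):
        if s[i,4]<15 or np.linalg.norm(c[i]-near)>60: continue
        p=np.argwhere(l==i)[:,::-1];P=np.array([onz(K,T,q,z)[:2] for q in p]);mu=P.mean(0)
        w=np.linalg.svd(P-mu)[2][0];out.append((c[i],mu,np.degrees(np.arctan(w[1]/w[0])),len(p)))
    return sorted(out,key=lambda t:t[0][0])
E
python3 - <<'E'
from g import *
o=ctrl.get_obs();K,T=cam('wrist',o);im,d=optics.get_image('wrist')
cv2.imwrite('pics/w3.png',im[...,::-1]);np.save('pics/w3.npy',d);np.save('pics/w3T.npy',T)
print(o['tool_pos'],o['tool_rot'])
V={'w3':(im,K,T),'w2':(cv2.imread('pics/w2.png')[...,::-1].copy(),K,np.load('pics/w2T.npy')),'top':(cv2.imread('pics/top0.png')[...,::-1].copy(),*cam('top'))}
L={}
for n,(i,k,t) in V.items():
    nr=proj(k,t,[.5745,.1655,.044]);L[n]=lines(i,k,t,.044,nr)
    for x in L[n]: print(n,x[0].round(1),x[1].round(4),round(x[2],2),x[3])
    # white plate
    w=masks(i)['white'].astype(np.uint8);h=cv2.connectedComponents(cv2.morphologyEx(w,cv2.MORPH_CLOSE,np.ones((9,9))) if n=='w3' else w)[1]
    c=proj(k,t,[.5745,.1655,.044]).round().astype(int);lab=h[c[1],c[0]]
    if lab:
        ct=max(cv2.findContours((h==lab).astype(np.uint8),0,1)[0],key=cv2.contourArea)
        Q=np.array([onz(k,t,q,.044)[:2] for q in ct[:,0]],np.float32)*1000;print('plate',cv2.minAreaRect(Q))
for s in (0,1):
    print('tri w2w3',cross([ray(K,V[n][2],L[n][s][0]) for n in ('w2','w3')]).round(4))
E
```

```text
t: 2.62
tool_pos: [0.5551, 0.163, 0.1341]
tool_rot: [3.139, -0.0, -0.019]
contact_force: [0.1, -0.2, -0.9]
opening: 0.0005
grip_force: 0.0
[0.55512474 0.16304944 0.13413792] [ 3.13920568e+00 -3.50766164e-04 -1.94053219e-02]
w3 [307.2 183.6] [0.5756 0.1721] -2.38 104
w3 [325.6 185.3] [0.5742 0.1582] -2.71 100
plate ((586.4450073242188, 164.595458984375), (46.47920608520508, 58.288753509521484), 87.18161010742188)
w2 [317.1 170. ] [0.5745 0.1723] -2.68 47
w2 [330.3 170.3] [0.5745 0.1583] -2.82 50
plate ((586.3202514648438, 164.83851623535156), (46.649051666259766, 58.59385681152344), 87.2449722290039)
plate ((585.1871337890625, 165.03424072265625), (41.2572135925293, 54.457950592041016), 88.43643188476562)
tri w2w3 [0.5717 0.1726 0.0286]
tri w2w3 [0.575  0.1583 0.0467]
```

```bash
python3 -m handwheel '[{"tx":0,"ty":0,"tz":0,"roll":0},{"tx":0,"ty":0,"tz":0,"roll":0}]'
python3 - <<'E'
from g import *
o=ctrl.get_obs();K,T=cam('wrist',o);im,d=optics.get_image('wrist')
M=R.from_rotvec(o['tool_rot']).as_matrix();print(M.round(4),o['tool_pos'])
L=lines(im,K,T,.044,proj(K,T,[.5745,.1655,.044]));T2=np.load('pics/w2T.npy')
for x,p in zip(L,([317.1,170],[330.3,170.3])): print(x[0].round(1),x[1].round(4),x[2].round(2),cross([ray(K,T2,p),ray(K,T,x[0])]).round(4))
dx=np.array([.5864,.1648,.044])-o['tool_pos'];print('to plate in tool mm',(M.T@dx*1000).round(1))
E
```

```text
t: 2.83
tool_pos: [0.5614, 0.1645, 0.1441]
tool_rot: [-3.141, 0.001, -0.006]
contact_force: [0.3, -0.1, 0.6]
opening: -0.0
grip_force: 0.0
[[ 1.0e+00 -5.0e-04  4.1e-03]
 [-5.0e-04 -1.0e+00  6.0e-04]
 [ 4.1e-03 -6.0e-04 -1.0e+00]] [0.56142254 0.16446839 0.14409107]
[309.9 191.4] [0.5746 0.1722] -2.3 [0.5741 0.1723 0.042 ]
[327.4 191.7] [0.5743 0.1582] -2.59 [0.5749 0.1583 0.046 ]
to plate in tool mm [ 24.6  -0.3 100.2]
```

The lines triangulate to z = 0.044, so the plate stands 8 mm proud, and the gauge yaw is about −2.6°. Now I'll press the plate centre.

```bash
python3 -m handwheel '[{"tx":12.5,"ty":0,"tz":10,"roll":0},{"tx":12.5,"ty":0,"tz":30,"roll":0},{"tx":0,"ty":0,"tz":30,"roll":0},{"tx":0,"ty":0,"tz":18,"roll":0},{"tx":0,"ty":0,"tz":7,"roll":0},{"tx":0,"ty":0,"tz":2,"roll":0},{"tx":0,"ty":0,"tz":0,"roll":0}]'
python3 -m handwheel '[{"tx":0,"ty":0,"tz":2,"roll":0},{"tx":0,"ty":0,"tz":2,"roll":0},{"tx":0,"ty":0,"tz":2,"roll":0},{"tx":0,"ty":0,"tz":1,"roll":0},{"tx":0,"ty":0,"tz":0,"roll":0}]'
```

```text
t: 3.47
tool_pos: [0.586, 0.1648, 0.0458]
tool_rot: [-3.141, 0.0, -0.003]
contact_force: [0.4, 0.6, 0.2]
opening: 0.0003
grip_force: 0.0
t: 3.88
tool_pos: [0.5868, 0.165, 0.0396]
tool_rot: [-3.141, 0.0, -0.007]
contact_force: [0.8, 0.2, 4.3]
opening: 0.0001
grip_force: 2.4
```

```bash
python3 -m handwheel '[{"tx":0,"ty":0,"tz":1.5,"roll":0},{"tx":0,"ty":0,"tz":1.5,"roll":0},{"tx":0,"ty":0,"tz":0,"roll":0},{"tx":0,"ty":0,"tz":0,"roll":0}]';python3 -m handwheel '[{"tx":0,"ty":0,"tz":1,"roll":0},{"tx":0,"ty":0,"tz":0,"roll":0},{"tx":0,"ty":0,"tz":0,"roll":0}]'
```

```text
t: 4.22
tool_pos: [0.5868, 0.165, 0.0364]
tool_rot: [-3.141, 0.0, -0.007]
contact_force: [0.2, 0.6, 5.2]
opening: -0.0
grip_force: 2.8
t: 4.47
tool_pos: [0.5868, 0.165, 0.036]
tool_rot: [-3.141, 0.0, -0.006]
contact_force: [-0.2, -0.4, 8.5]
opening: -0.0001
grip_force: 4.5
```

```bash
python3 -m handwheel '[{"tx":0,"ty":0,"tz":1.5,"roll":0},{"tx":0,"ty":0,"tz":0,"roll":0},{"tx":0,"ty":0,"tz":0,"roll":0}]';python3 -m handwheel '[{"tx":0,"ty":0,"tz":1,"roll":0},{"tx":0,"ty":0,"tz":0,"roll":0},{"tx":0,"ty":0,"tz":0,"roll":0}]'
```

```text
t: 4.72
tool_pos: [0.5868, 0.165, 0.0359]
tool_rot: [-3.141, -0.0, -0.005]
contact_force: [-5.1, -1.5, 16.8]
opening: -0.0
grip_force: 8.3
t: 4.97
tool_pos: [0.5869, 0.165, 0.0359]
tool_rot: [-3.141, -0.0, -0.004]
contact_force: [-8.2, -1.6, 20.8]
opening: -0.0001
grip_force: 10.8
```

z stays at 0.0359 while the force climbs to 21 N, so the plate is on its hard stop. Next I retract, check it is flush, and check the pipette stand's clearance near the tweezers.

```bash
python3 -m handwheel '[{"tx":0,"ty":0,"tz":-10,"roll":0},{"tx":0,"ty":0,"tz":-30,"roll":0},{"tx":-10,"ty":0,"tz":-40,"roll":0},{"tx":-15,"ty":0,"tz":-34,"roll":0},{"tx":0,"ty":0,"tz":0,"roll":0},{"tx":0,"ty":0,"tz":0,"roll":0},{"tx":0,"ty":0,"tz":0,"roll":0},{"tx":0,"ty":0,"tz":0,"roll":0}]' 45
python3 - <<'E'
from g import *
o=ctrl.get_obs();K,T=cam('wrist',o);im,d=optics.get_image('wrist')
cv2.imwrite('pics/w4.png',im[...,::-1]);np.save('pics/w4.npy',d);np.save('pics/w4T.npy',T)
def cloud(d,K,T):
    v,u=np.indices(d.shape);P=np.stack([(u-K[0,2])/K[0,0]*d,(v-K[1,2])/K[1,1]*d,d],-1);return P@T[:3,:3].T+T[:3,3]
C=cloud(d,K,T)
L=lines(im,K,T,.036,proj(K,T,[.5745,.1655,.036]))
for x in L: print(x[0].round(1),x[1].round(4),x[2].round(2),x[3])
g=C[(abs(C[...,0]-.587)<.05)&(abs(C[...,1]-.165)<.045)&(d>0)]
mu=(L[0][1]+L[1][1])/2
q=g-np.r_[mu,0]
pl=g[(abs(q[:,0]-.012)<.025)&(abs(q[:,1])<.02)&(g[:,2]<.06)];fr=g[((abs(q[:,0]-.012)>.033)&(abs(q[:,0]-.012)<.04)|(abs(q[:,1])>.028)&(abs(q[:,1])<.033))&(abs(q[:,0]-.012)<.04)&(abs(q[:,1])<.033)&(g[:,2]>.03)&(g[:,2]<.05)]
print('plate z',np.median(pl[:,2]),'frame z',np.median(fr[:,2]),len(fr))
P=[]
for n in('top','scene'):
    dd=np.load(f'pics/{n}0.npy');c=cloud(dd,*cam(n));P.append(c[dd>0])
P=np.vstack(P)
for z0 in np.arange(.06,.45,.04):
    s=P[(P[:,2]>z0)&(P[:,2]<z0+.04)&(abs(P[:,1]-.41)<.13)&(P[:,0]>.45)&(P[:,0]<.8)]
    if len(s): i=s[:,0].argmin();print(round(z0,2),len(s),'minx',s[i].round(3),'near',s[np.hypot(s[:,0]-.537,s[:,1]-.413).argmin()].round(3))
# tweezers pads triangulate top+scene, first views
t=cam('top');s=cam('scene')
for a,b in (((247,204.5),(267.7,229.6)),((237.2,205.7),(261.8,234.8))): print(cross([ray(*t,a),ray(*s,b)]).round(4))
E
```

```text
t: 5.63
tool_pos: [0.5588, 0.1644, 0.1427]
tool_rot: [3.141, -0.0, -0.005]
contact_force: [0.1, -0.5, -0.7]
opening: 0.0452
grip_force: 0.0
[309.8 186. ] [0.5741 0.1723] -2.08 88
[327.1 186.2] [0.5739 0.1582] -2.9 89
plate z 0.03674072742200647 frame z 0.03676233572848797 2395
0.06 431 minx [0.643 0.326 0.099] near [0.643 0.329 0.098]
0.1 704 minx [0.64  0.326 0.135] near [0.64  0.333 0.135]
0.14 884 minx [0.637 0.33  0.161] near [0.64  0.335 0.157]
0.18 1218 minx [0.636 0.323 0.217] near [0.64  0.339 0.204]
0.22 1149 minx [0.635 0.324 0.222] near [0.637 0.387 0.259]
0.26 4602 minx [0.629 0.397 0.271] near [0.629 0.397 0.271]
0.3 933 minx [0.642 0.332 0.317] near [0.642 0.332 0.317]
[0.5392 0.402  0.0473]
[0.5367 0.4252 0.0478]
```

The plate is flush: plate and frame both read z 0.0367. The tweezer pads triangulate to z ≈ 0.0475 with yaw ≈ +6°. The pipette stand is ahead of the cradle, so I approach low from the −x side.

```bash
python3 -m handwheel '[{"tx":-25,"ty":-15,"tz":-5,"roll":0},{"tx":-25,"ty":-32,"tz":0,"roll":0},{"tx":-20,"ty":-36,"tz":0,"roll":0},{"tx":-10,"ty":-38,"tz":0,"roll":0},{"tx":0,"ty":-38,"tz":0,"roll":0},{"tx":0,"ty":-36,"tz":0,"roll":0},{"tx":0,"ty":-30,"tz":0,"roll":0},{"tx":0,"ty":-15,"tz":-0,"roll":-0.05},{"tx":0,"ty":0,"tz":0,"roll":-0.055},{"tx":0,"ty":0,"tz":0,"roll":0},{"tx":0,"ty":0,"tz":0,"roll":0},{"tx":0,"ty":0,"tz":0,"roll":0}]' 45
cat > tw.py <<'E'
from h import *
o=ctrl.get_obs();K,T=cam('wrist',o);im,d=optics.get_image('wrist')
import sys;n=sys.argv[1]
cv2.imwrite(f'pics/{n}.png',im[...,::-1]);np.save(f'pics/{n}.npy',d);np.save(f'pics/{n}T.npy',T)
M=R.from_rotvec(o['tool_rot']).as_matrix();print(o['tool_pos'],'yaw',np.degrees(np.arctan2(M[1,0],M[0,0])),M[:,2].round(4))
pc=proj(K,T,[.538,.4136,.047]);print('exp',pc)
m=masks(im)['blue'].astype(np.uint8);N,l,s,c=cv2.connectedComponentsWithStats(m)
for i in range(1,N):
    if s[i,4]<60 or np.linalg.norm(c[i]-pc)>90: continue
    p=np.argwhere(l==i)[:,::-1];P=np.array([onz(K,T,q,.052)[:2] for q in p]);mu=P.mean(0);w=np.linalg.svd(P-mu)[2][0]
    print(c[i].round(1),s[i,4],mu.round(4),'yaw',np.degrees(np.arctan(w[1]/w[0])).round(2),'len',np.ptp(P@w).round(4),'depth z',np.median([(T[:3,3]+ray(K,T,q)[1]*d[q[1],q[0]])[2] for q in p]).round(4))
E
python3 tw.py w5
```

```text
t: 6.68
tool_pos: [0.4797, 0.4039, 0.1485]
tool_rot: [3.136, 0.162, -0.003]
contact_force: [0.2, -0.8, 0.7]
opening: 0.0447
grip_force: 0.0
[0.47971756 0.40394004 0.14854763] yaw 5.905122021606171 [-0.0017 -0.0012 -1.    ]
exp [314.35961208 131.88435033]
[299.3 129.3] 273 [0.539  0.4249] yaw 4.92 len 0.0326 depth z 0.0536
[329.7 131.5] 265 [0.5397 0.4022] yaw 0.2 len 0.033 depth z 0.0536
```

View pics/w5.png

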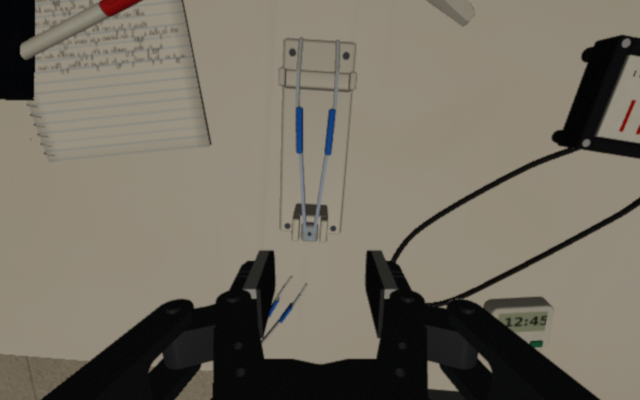

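The cradle tweezers have pads at (299,129) and (330,131), heel at (310,232) and tips at about (300,40) and (337,42). I'll compute the yaw from heel to tips and triangulate the height against the top view.

Run:
```python
from h import *
o=ctrl.get_obs();K,T=cam('wrist',o);im=cv2.imread('pics/w5.png')
T=np.load('pics/w5T.npy')
h=onz(K,T,(310,232),.054);a=onz(K,T,(300.5,42),.047);b=onz(K,T,(337.5,42),.047)
m=(a+b)/2;v=m-h;yaw=np.arctan2(v[1],v[0]);print(h,a,b,np.linalg.norm(a-b),'yaw',np.degrees(yaw))
t=cam('top');s=cam('scene')
for c1,c2,c3 in (((299.3,129.3),(237.2,205.7),(261.8,234.8)),((329.7,131.5),(247,204.5),(267.7,229.6))):
    print('tri',cross([ray(K,T,c1),ray(*t,c2)]).round(4),cross([ray(K,T,c1),ray(*s,c3)]).round(4))
g=np.array([.5394,.4136,.047])
M=R.from_rotvec(o['tool_rot']).as_matrix();print((M.T@(g-o['tool_pos'])*1000).round(1),'roll',np.arctan2(M[1,0],M[0,0])-yaw)
```

```text
[0.4590014  0.40935569 0.054     ] [0.5983165  0.42924776 0.047     ] [0.60097213 0.40341806 0.047     ] 0.025965866577455535 yaw 2.8400864209992087
tri [0.5379 0.4261 0.037 ] [0.5385 0.4249 0.047 ]
tri [0.5392 0.402  0.0438] [0.5397 0.4022 0.0475]
[ 60.3  -3.6 101.9] roll 0.05351214355293229
```

Pad centre z ≈ 0.047, yaw ≈ 2.8°. I go down to about 85 mm, forward, then look again.

```bash
python3 -m handwheel '[{"tx":0,"ty":0,"tz":25,"roll":0.055},{"tx":0,"ty":-3,"tz":30,"roll":0},{"tx":15,"ty":-3.8,"tz":8,"roll":0},{"tx":20,"ty":0,"tz":0,"roll":0},{"tx":10,"ty":0,"tz":0,"roll":0},{"tx":0,"ty":0,"tz":0,"roll":0},{"tx":0,"ty":0,"tz":0,"roll":0},{"tx":0,"ty":0,"tz":0,"roll":0},{"tx":0,"ty":0,"tz":0,"roll":0}]' 45; python3 tw.py w6
```

```text
t: 7.48
tool_pos: [0.5242, 0.4138, 0.0874]
tool_rot: [-3.14, -0.078, -0.0]
contact_force: [0.1, 0.3, -0.1]
opening: 0.0447
grip_force: 0.0
[0.5241787  0.41375383 0.08740631] yaw 2.856396391883321 [ 3.e-04  4.e-04 -1.e+00]
exp [320.63579194 214.42745621]
[339.5 214.6] 417 [0.54   0.4024] yaw 0.43 len 0.0343 depth z 0.0535
[301.7 214.3] 411 [0.5391 0.425 ] yaw 4.9 len 0.0337 depth z 0.0534
```

```bash
python3 -m handwheel '[{"tx":10,"ty":0.9,"tz":6,"roll":0},{"tx":5.4,"ty":0,"tz":15,"roll":0},{"tx":0,"ty":0,"tz":20,"roll":0},{"tx":0,"ty":0,"tz":15,"roll":0},{"tx":0,"ty":0,"tz":5,"roll":0},{"tx":0,"ty":0,"tz":0,"roll":0},{"tx":0,"ty":0,"tz":0,"roll":0},{"tx":0,"ty":0,"tz":0,"roll":0}]' 45
python3 -m handwheel '[{"tx":0,"ty":0,"tz":0,"roll":0},{"tx":0,"ty":0,"tz":0,"roll":0},{"tx":0,"ty":0,"tz":0,"roll":0},{"tx":0,"ty":0,"tz":0,"roll":0},{"tx":0,"ty":0,"tz":0,"roll":0},{"tx":0,"ty":0,"tz":0,"roll":0},{"tx":0,"ty":0,"tz":0,"roll":0},{"tx":0,"ty":0,"tz":0,"roll":0}]' 22 30
```

```text
t: 8.2
tool_pos: [0.5407, 0.4141, 0.027]
tool_rot: [-3.14, -0.078, -0.003]
contact_force: [0.5, 0.8, 0.5]
opening: 0.0447
grip_force: 0.0
t: 8.87
tool_pos: [0.5411, 0.4143, 0.0276]
tool_rot: [-3.139, -0.078, -0.004]
contact_force: [-0.6, 0.1, 6.5]
opening: 0.022
grip_force: 7.2
```

The grip holds at 22 mm with 7.2 N, as the spring predicts. Lifting.

```bash
python3 -m handwheel '[{"tx":0,"ty":0,"tz":-2,"roll":0},{"tx":0,"ty":0,"tz":-4,"roll":0},{"tx":0,"ty":0,"tz":-8,"roll":0},{"tx":0,"ty":0,"tz":-12,"roll":0},{"tx":0,"ty":0,"tz":-12,"roll":0},{"tx":0,"ty":0,"tz":-6,"roll":0},{"tx":0,"ty":0,"tz":0,"roll":0},{"tx":0,"ty":0,"tz":0,"roll":0},{"tx":0,"ty":0,"tz":0,"roll":0},{"tx":0,"ty":0,"tz":0,"roll":0}]'; python3 tw.py w7
python3 - <<'E'
from h import *
im,_=optics.get_image('scene');a=cv2.imread('pics/w7.png')
cv2.imwrite('pics/v7.png',np.hstack([cv2.resize(a[60:310,170:470],(360,300)),cv2.resize(im[160:310,195:345][...,::-1],(300,300),interpolation=2)]))
E
```

```text
t: 9.7
tool_pos: [0.5395, 0.4133, 0.0689]
tool_rot: [3.14, 0.078, -0.002]
contact_force: [0.2, -0.0, -0.4]
opening: 0.0222
grip_force: 6.0
[0.53949239 0.41327311 0.06894761] yaw 2.851887912976994 [-1.3e-03 -7.0e-04 -1.0e+00]
exp [318.49233281 249.86858067]
[339.5 295.7] 797 [0.5113 0.4   ] yaw 2.05 len 0.0479 depth z 0.0947
[300.1 295.8] 795 [0.5101 0.423 ] yaw 3.09 len 0.0466 depth z 0.0947
```

View pics/v7.png

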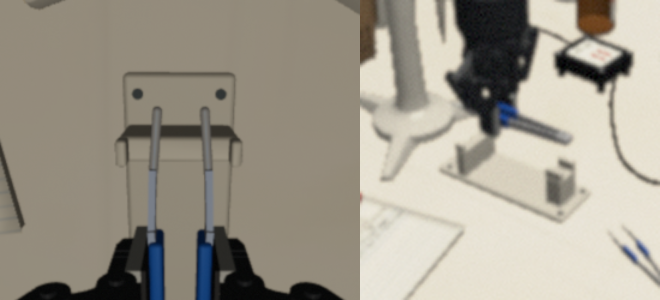

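It's held and lifted cleanly: tips in the crop at (157,110) and (205,110), cradle empty. Now I measure the tips in the tool frame for level and offset, and work out the move.

```bash
cat > tips.py <<'E'
from h import *
import sys
def tipmeas(n,v0):
    K=optics.camera_params('wrist')['mtx'];C=optics.camera_params('wrist')['tool_from_camera'];d=np.load(f'pics/{n}.npy')
    v,u=np.indices(d.shape);P=np.stack([(u-K[0,2])/K[0,0]*d,(v-K[1,2])/K[1,1]*d,d],-1)@C[:3,:3].T+C[:3,3]
    ok=(d>0)&(P[...,2]<.005)&(P[...,2]>-.045)&(P[...,0]>.02)&(P[...,0]<.09)&(abs(P[...,1])<.03)
    res=[]
    for sg in (-1,1):
        q=P[ok&(P[...,1]*sg>0)]
        for a in (.025,.04,.05,.056,.06,.064): 
            s=q[abs(q[:,0]-a)<.003]
            if len(s): print(sg,a,len(s),(s.mean(0)*1000).round(1),'ztop',(s[:,2].min()*1000).round(1))
        print('max x',(np.sort(q[:,0])[-5:]*1000).round(1))
tipmeas(sys.argv[1],0)
E
python3 tips.py w7
```

```text
-1 0.025 90 [ 25.   -9.6 -21.7] ztop -23.3
-1 0.04 116 [ 40.1  -8.9 -20.6] ztop -23.6
-1 0.05 118 [ 50.1  -8.1 -19.6] ztop -21.5
-1 0.056 121 [ 56.1  -7.6 -19.4] ztop -20.7
-1 0.06 83 [ 59.1  -7.4 -19.3] ztop -20.5
-1 0.064 4 [ 61.2  -7.2 -18.7] ztop -19.3
max x [60.9 61.1 61.2 61.2 61.3]
1 0.025 98 [ 25.   10.2 -21.4] ztop -23.3
1 0.04 121 [ 40.1   9.7 -20.5] ztop -23.2
1 0.05 116 [ 50.    9.1 -19.5] ztop -20.9
1 0.056 122 [ 56.    8.6 -19.5] ztop -20.8
1 0.06 84 [ 59.1   8.4 -19.3] ztop -20.7
1 0.064 3 [ 61.2   8.3 -18.9] ztop -19.6
max x [60.9 60.9 61.1 61.2 61.3]
```

Gap 15.5 mm at 22 mm width, as the formula predicts. The tweezers are level, tips 61.4 mm ahead of the TCP, mid offset +0.5 mm. I back off −x first to clear the pipettes, then cross to the gauge.

```bash
python3 -m handwheel '[{"tx":-15,"ty":0,"tz":0,"roll":0},{"tx":-20,"ty":10,"tz":0,"roll":0},{"tx":-4,"ty":25,"tz":0,"roll":0},{"tx":0,"ty":32,"tz":0,"roll":0},{"tx":0,"ty":34,"tz":0,"roll":0},{"tx":0,"ty":34,"tz":0,"roll":0},{"tx":0,"ty":34,"tz":0,"roll":0},{"tx":0,"ty":32,"tz":0,"roll":0},{"tx":0,"ty":25,"tz":0,"roll":0},{"tx":0,"ty":13,"tz":0,"roll":0},{"tx":0,"ty":4,"tz":0,"roll":0},{"tx":0,"ty":0,"tz":0,"roll":0.05}]'
python3 -m handwheel '[{"tx":0,"ty":0,"tz":0,"roll":0.042},{"tx":0,"ty":0,"tz":0,"roll":0},{"tx":0,"ty":0,"tz":0,"roll":0},{"tx":0,"ty":0,"tz":0,"roll":0},{"tx":0,"ty":0,"tz":0,"roll":0},{"tx":0,"ty":0,"tz":0,"roll":0},{"tx":0,"ty":0,"tz":0,"roll":0}]'
cat > fin.py <<'E'
from g import *
import sys;n=sys.argv[1]
o=ctrl.get_obs();K,T=cam('wrist',o);im,d=optics.get_image('wrist')
cv2.imwrite(f'pics/{n}.png',im[...,::-1]);np.save(f'pics/{n}.npy',d);np.save(f'pics/{n}T.npy',T)
M=R.from_rotvec(o['tool_rot']).as_matrix();print(o['tool_pos'].round(4),'yaw',np.degrees(np.arctan2(M[1,0],M[0,0])).round(2),M[:,2].round(4))
m=masks(im);N,l,s,c=cv2.connectedComponentsWithStats(m['red'].astype(np.uint8));pc=proj(K,T,[.574,.1653,.036])
for i in range(1,N):
    if s[i,4]>10 and np.linalg.norm(c[i]-pc)<70:
        p=np.argwhere(l==i)[:,::-1];P=np.array([M.T@(onz(K,T,q,.036)-o['tool_pos']) for q in p])*1000;print('red',c[i].round(1),s[i,4],'tool mm',P.min(0).round(1),P.max(0).round(1),P.mean(0).round(1))
E
python3 fin.py w8; python3 tips.py w8
```

```text
t: 10.8
tool_pos: [0.5132, 0.1685, 0.0697]
tool_rot: [-3.141, 0.004, 0.0]
contact_force: [0.5, -0.8, 0.1]
opening: 0.0221
grip_force: 6.0
t: 11.38
tool_pos: [0.5131, 0.1692, 0.0698]
tool_rot: [-3.141, 0.065, 0.0]
contact_force: [-0.4, 0.0, -0.1]
opening: 0.0224
grip_force: 6.0
[0.5131 0.1692 0.0698] yaw -2.39 [-1.e-04  1.e-04 -1.e+00]
red [309.  136.5] 220 tool mm [49.7 -6.9 33.8] [73.  -4.5 33.8] [61.5 -5.7 33.8]
red [334.8 137.4] 219 tool mm [49.1  7.1 33.8] [72.4  9.9 33.8] [61.   8.5 33.8]
-1 0.025 95 [ 25.   -9.7 -21.8] ztop -23.5
-1 0.04 121 [ 40.1  -9.  -20.7] ztop -23.0
-1 0.05 118 [ 50.1  -8.2 -19.6] ztop -21.1
-1 0.056 120 [ 56.1  -7.7 -19.4] ztop -21.2
-1 0.06 87 [ 59.1  -7.5 -19.4] ztop -21.0
-1 0.064 4 [ 61.1  -7.3 -17.9] ztop -18.7
max x [60.9 61.  61.1 61.2 61.2]
1 0.025 95 [ 25.   10.1 -21.5] ztop -23.7
1 0.04 116 [ 40.1   9.6 -20.5] ztop -23.0
1 0.05 117 [ 50.    8.9 -19.5] ztop -21.0
1 0.056 120 [ 56.1   8.5 -19.5] ztop -21.4
1 0.06 87 [ 59.    8.3 -19.5] ztop -21.4
1 0.064 4 [ 61.2   8.3 -19.2] ztop -20.3
max x [61.  61.  61.2 61.2 61.3]
```

View pics/w8.png

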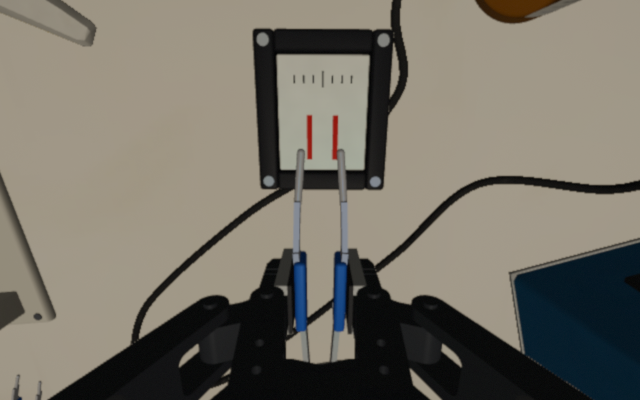

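The tips at (300,153) and (341,153) are in line with the red lines at (309,137) and (335,137). The tips need +1 mm in tool y. I'll correct that and descend.

```bash
python3 -m handwheel '[{"tx":0,"ty":1,"tz":8,"roll":0},{"tx":0,"ty":0,"tz":14,"roll":0},{"tx":0,"ty":0,"tz":12,"roll":0},{"tx":0,"ty":0,"tz":5,"roll":0},{"tx":0,"ty":0,"tz":3,"roll":0},{"tx":0,"ty":0,"tz":2,"roll":0},{"tx":0,"ty":0,"tz":0,"roll":0},{"tx":0,"ty":0,"tz":0,"roll":0},{"tx":0,"ty":0,"tz":0,"roll":0},{"tx":0,"ty":0,"tz":0,"roll":0}]' 22
python3 -m handwheel '[{"tx":0,"ty":0,"tz":0,"roll":0},{"tx":0,"ty":0,"tz":0,"roll":0},{"tx":0,"ty":0,"tz":0,"roll":0},{"tx":0,"ty":0,"tz":0,"roll":0},{"tx":0,"ty":0,"tz":0,"roll":0},{"tx":0,"ty":0,"tz":0,"roll":0}]' 21.2
python3 fin.py w9; python3 tips.py w9 | grep -E "0.056|0.06 |max"
python3 - <<'E'
import cv2;a=cv2.imread('pics/w9.png');cv2.imwrite('pics/v9.png',cv2.resize(a[70:310,200:440],(600,600),interpolation=2))
E
```

```text
t: 12.27
tool_pos: [0.5136, 0.168, 0.0265]
tool_rot: [-3.141, 0.066, -0.002]
contact_force: [-0.2, -0.5, -1.2]
opening: 0.022
grip_force: 6.0
t: 12.77
tool_pos: [0.5131, 0.1679, 0.0258]
tool_rot: [3.141, -0.066, -0.0]
contact_force: [-0.2, 0.2, -0.3]
opening: 0.0212
grip_force: 7.0
[0.5131 0.1679 0.0258] yaw -2.42 [-0. -0. -1.]
red [303.  133.5] 222 tool mm [ 59.8  -8.  -10.2] [ 72.7  -5.3 -10.2] [ 66.5  -6.6 -10.2]
red [336.1 141.4] 295 tool mm [ 49.1   5.8 -10.2] [ 72.7   8.7 -10.2] [ 63.2   7.1 -10.2]
red [305.5 166.5] 35 tool mm [ 49.1  -6.5 -10.2] [ 57.2  -5.5 -10.2] [ 52.7  -5.8 -10.2]
-1 0.056 1015 [ 56.  -14.8 -11.8] ztop -21.3
-1 0.06 1045 [ 60.  -14.7 -11.5] ztop -20.8
max x [90. 90. 90. 90. 90.]
1 0.056 1007 [ 56.   15.  -11.8] ztop -21.0
1 0.06 1030 [ 60.   14.9 -11.5] ztop -21.0
max x [90. 90. 90. 90. 90.]
```

View pics/v9.png

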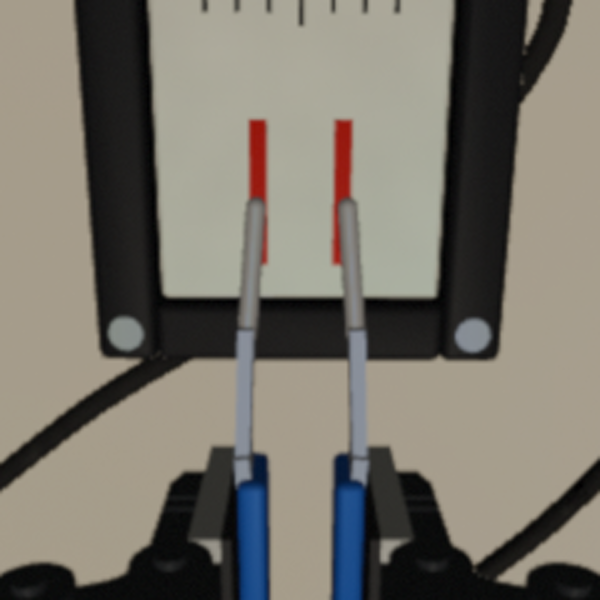

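The tips at (255,205) and (347,205) sit over the red lines at (258,160) and (343,160). Next, a numeric check of the tip points and a wait.

```bash
python3 -m handwheel '[{"tx":0,"ty":0,"tz":0,"roll":0},{"tx":0,"ty":0,"tz":0,"roll":0},{"tx":0,"ty":0,"tz":0,"roll":0},{"tx":0,"ty":0,"tz":0,"roll":0}]'; sed -i 's/<.005)/<-.0155)/' tips.py; python3 fin.py w10; python3 tips.py w10; grep -c . tips.py
```

```text
t: 13.15
tool_pos: [0.5131, 0.1679, 0.0258]
tool_rot: [-3.141, 0.066, 0.0]
contact_force: [0.2, -0.5, 0.2]
opening: 0.0216
grip_force: 7.0
[0.5131 0.1679 0.0258] yaw -2.42 [-0.  0. -1.]
red [303.  133.5] 222 tool mm [ 59.8  -8.  -10.2] [ 72.7  -5.3 -10.2] [ 66.5  -6.6 -10.2]
red [336.1 141.4] 295 tool mm [ 49.1   5.8 -10.2] [ 72.7   8.7 -10.2] [ 63.2   7.1 -10.2]
red [305.5 166.5] 35 tool mm [ 49.1  -6.5 -10.2] [ 57.2  -5.5 -10.2] [ 52.7  -5.8 -10.2]
-1 0.025 87 [ 25.1  -9.3 -21.6] ztop -23.7
-1 0.04 118 [ 40.1  -8.5 -20.5] ztop -23.4
-1 0.05 117 [ 49.9  -7.7 -19.5] ztop -21.0
-1 0.056 124 [ 56.   -7.2 -19.4] ztop -21.0
-1 0.06 87 [ 59.1  -6.9 -19.4] ztop -21.0
-1 0.064 6 [ 61.2  -7.  -19.3] ztop -21.0
max x [61.1 61.2 61.2 61.2 61.3]
1 0.025 93 [ 25.    9.6 -21.5] ztop -24.2
1 0.04 117 [ 40.    9.1 -20.6] ztop -23.3
1 0.05 116 [ 50.    8.3 -19.5] ztop -21.1
1 0.056 121 [ 56.    7.8 -19.4] ztop -21.1
1 0.06 83 [ 59.1   7.6 -19.3] ztop -21.1
1 0.064 3 [ 61.2   7.5 -18.3] ztop -18.8
max x [60.9 60.9 61.1 61.2 61.2]
14
```

Tip points are at −6.8 and +7.4 mm (gap ≈14.1 mm), and the red lines at −6.65 and +7.2 mm. Aligned in x too (61.3 vs 61), and level with clearance below. I'll hold for 4+ s.

```bash
Z='{"tx":0,"ty":0,"tz":0,"roll":0}'; for i in 1 2 3 4; do python3 -m handwheel '[{"tx":0,"ty":0,"tz":0,"roll":0},{"tx":0,"ty":0,"tz":0,"roll":0},{"tx":0,"ty":0,"tz":0,"roll":0},{"tx":0,"ty":0,"tz":0,"roll":0},{"tx":0,"ty":0,"tz":0,"roll":0},{"tx":0,"ty":0,"tz":0,"roll":0},{"tx":0,"ty":0,"tz":0,"roll":0},{"tx":0,"ty":0,"tz":0,"roll":0},{"tx":0,"ty":0,"tz":0,"roll":0},{"tx":0,"ty":0,"tz":0,"roll":0},{"tx":0,"ty":0,"tz":0,"roll":0},{"tx":0,"ty":0,"tz":0,"roll":0}]' | grep -E "^t:|pos|opening|grip"; done; python3 fin.py w11; python3 tips.py w11 | grep -E "0.06 "
```

```text
t: 14.2
tool_pos: [0.5131, 0.1679, 0.0258]
opening: 0.0212
grip_force: 7.0
t: 15.2
tool_pos: [0.5132, 0.1679, 0.0258]
opening: 0.021
grip_force: 7.0
t: 16.2
tool_pos: [0.5131, 0.1679, 0.0258]
opening: 0.0213
grip_force: 7.0
t: 17.2
tool_pos: [0.5131, 0.1679, 0.0258]
opening: 0.0211
grip_force: 7.0
[0.5131 0.1679 0.0258] yaw -2.42 [-0. -0. -1.]
red [303.  133.6] 223 tool mm [ 59.3  -8.  -10.2] [ 72.7  -5.3 -10.2] [ 66.5  -6.6 -10.2]
red [336.1 141.4] 295 tool mm [ 49.1   5.9 -10.2] [ 72.7   8.7 -10.2] [ 63.2   7.1 -10.2]
red [305.5 166.5] 35 tool mm [ 49.1  -6.5 -10.2] [ 57.2  -5.5 -10.2] [ 52.7  -5.8 -10.2]
-1 0.06 87 [ 59.1  -6.9 -19.5] ztop -21.6
1 0.06 86 [ 59.    7.6 -19.4] ztop -21.2
```

Steady for over 4 s; handing in.

```bash
python3 -c "from station import ctrl; print(ctrl.finish_job())"
```

```text
the job is handed in; nothing more can be done
None
```

I pressed the plate fully home, then lifted the larger tweezers and held them level just above it, tips over the red lines at a measured gap of about 14.1 mm, steady for more than 4 s; the job is handed in with them still held there, though no verdict was returned.

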